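# Load two pipettes into the leak tester

### The arm

A 7-joint arm with a two-finger parallel gripper is mounted at the origin on the work surface. World frame = base frame: x ahead of the robot, y to its left, z up, the work surface at z = 0. Lengths are in mm, angles in rad, forces in N, time in s.
With the tool pointing down it reaches from about 400 to 875 mm from the base axis. Payload 4.4 kg.
Tool frame: the origin (TCP) lies at the very end of the fingers, on their centre line; the grasp point (between the pads) lies 19 mm behind it; y points along the fingers, x is the direction in which the jaws open and shut, and the axes are right-handed (so a half turn about y gives the same grasp; the last joint's range is limited). The gripper opens to 85 mm and grips with 20 to 120 N. Pads are 22 mm wide; open, the fingers measure 114 mm over their backs; the gripper's body (76 mm by 85 mm) begins 54 mm behind the grasp point. The pads swing forward as they close: fully open they stand 13 mm farther back than shut.
Start: joints at [1.117, 0.628, 0.038, 1.517, -0.027, 0.996, -0.02], TCP at [245.827, -601.736, 231.313] pointing down, gripper open.
Joint ranges: [-3.06, 3.06], [-0.37, 2.12], [-1.25, 1.32], [0.18, 2.47], [-1.1, 4.24], [0.23, 1.98], [-2.94, 2.94]. Speed limits (rad/s): [2.57, 2.57, 3.14, 3.14, 3.14, 3.14, 3.14].

### API

Orientations are given as [roll, pitch, yaw] about the fixed x, y, z axes, in that order (R = Rz(yaw) Ry(pitch) Rx(roll)).
In Python, from cell import readout, eyes, finish_job gives the robot as it stands. The module is installed in compiled form; this text tells all that it offers.
- The arm moves only by the tool apply_moves, never from a script. Its argument "commands" is a list that holds one entry, the list of rows, each a list of 6 numbers: the shift along the tool's x, y, z in units of 0.04 m (1.0 is 0.04 m), then the turn, a rotation vector about the tool's x, y, z in units of 5 degrees (1.0 is 5 degrees). A call has 1 to 8 rows; each row shifts and turns the pose as measured when the row begins, along the tool's axes as they then stand; what a row does not reach is not made up. A row lasts 1/12 s, in which the tool goes at most 41.7 mm and 7.16 degrees, less where a joint would pass 70% of its speed; a pose out of reach is approached as far as the arm can. A call with a number of a shift or a turn outside -1 to 1 is refused whole. A call with a gripper value outside its range is refused whole. "claw" is the finger opening in mm, from 0 to 85.4, set as the call begins (left out, the last holds). The fingers move at their own pace and stop on an object; the grip force is fixed at half the most. Time passes only in rows, so rows that do not move let the fingers close. It gives the time, the measured TCP pose, the force and the opening at its end, in the units of the state.
- readout.read_state(): the state, without advancing time (a new reading comes with each control period).
- eyes.get_image(name): name is "scene" or "top"; returns a dict with "image" (384x512x3 uint8, red, green, blue), "mtx" (3x3 intrinsics, pixels), "rvec" (rotation vector, rad) and "tvec" (3), from world to camera coordinates, as OpenCV has them. Camera axes: x right, y down, z forward; pixel columns grow to the right and rows downward; lengths in mm; the calibration is good to about 2 mm. A picture is of the moment at which its call begins. There is no depth.
- finish_job(): hands the job in, once; it reports no verdict.
The state is a dict: "clock": time; "qpos": joint angles; "qd": joint speeds; "tau": joint torques, N m; "eef_pos": TCP position; "tool_rot": TCP orientation; "force": force on the tool from outside, world axes, zero at the start; "torque": the same for the moment, N m; "width": finger opening in mm.
Only numpy, scipy, OpenCV 4.12 (cv2) and the standard library are available. Lean on these libraries where they do the work, as an engineer would, in place of code of your own. Each camera call takes 0.05 s, during which the arm holds its last target. There are 200 camera calls.

### The job

Lift the red-capped and the yellow-capped pipette, one after the other, up and off the stand, and keeping them upright lower each gently into the leak tester's port with the same colour of ring until it is fully home. Only when both stand in their ports, press the green start button and let it come back. Leave the white-capped pipette hanging and do not disturb the two bottles or the beaker.

Things in the scene. Friction and masses are not known exactly. Their poses are not given: they have to be found in the camera images.
- pipette_red: Pipette to test, red button and band, 100 g, 192 mm tall. Origin: centre of its lower tip; z up its axis, x to its tongue. Grey round shaft, 8 mm wide at the tip, 18 mm from 10 to 60 mm up. Navy handle 30 (x) by 26 mm (y), 60 to 170 mm up: grip its flat +-y sides from above, about 155 mm up. Solid button on top, 24 mm wide, 180 to 192 mm up
- pipette_yellow: Pipette to test, yellow button and band, 100 g, 192 mm tall. Origin: centre of its lower tip; z up its axis, x to its tongue. Grey round shaft, 8 mm wide at the tip, 18 mm from 10 to 60 mm up. Navy handle 30 (x) by 26 mm (y), 60 to 170 mm up: grip its flat +-y sides from above, about 155 mm up. Solid button on top, 24 mm wide, 180 to 192 mm up
- pipette_white: Pipette like the others, with a white button and band; it stays hanging. Origin: centre of its lower tip
- tongue_red (a point): underside of the red pipette's tongue where the bar carries it, 137 mm above the tip and 29 mm to x. The tongue, 12 mm wide, runs from the handle to x = 39 mm; a lip at its end turns down 14 mm and hooks behind the bar. To unhook: lift straight up at least 25 mm, then draw it forward, to the pipette's own -x, 60 mm or more
- tongue_yellow (a point): underside of the yellow pipette's tongue where the bar carries it, 137 mm above the tip and 29 mm to x. The tongue, 12 mm wide, runs from the handle to x = 39 mm; a lip at its end turns down 14 mm and hooks behind the bar. To unhook: lift straight up at least 25 mm, then draw it forward, to the pipette's own -x, 60 mm or more
- stand: fixed white stand, 260 wide (y), 150 mm deep; left or right on the bench. Origin at the bottom, front -x. Level steel bar along y, 8 mm thick, at x = -16 mm, top 177 mm up, with three places at y = -80, 0, 80 mm between pairs of 8 mm high pins. Pipettes hang in any order in front of it, axes at x = -45 mm, tips 40 mm up, tongues back over the bar, handles on a lower rest bar
- tester: fixed grey leak tester with a light blue base line, 160 (x) x 280 (y) x 70 mm high, on the other side from the stand; origin at the middle of its bottom. On top: two round ports, a dark flat screen and a green start button
- port_red (a point): centre of the mouth of the port with the red ring, on top of the tester, 70 mm above the table; z up. Blind round hole 21 mm wide, slightly chamfered, 48 mm deep: a pipette fully home has its tip on the floor, 48 mm below this point, and stands by itself
- port_yellow (a point): centre of the mouth of the port with the yellow ring, 100 mm from the red one, same hole: 21 mm wide, 48 mm deep
- start_top (a point): centre of the top of the round green start button, 32 mm across, in the tester's corner away from the ports; it goes straight down
- start (a joint): travel of the start button in m: 0 released, 0.006 fully down; springs back, fully down takes 5 N; counts as pressed from 0.004
- amber_bottle: loose brown glass bottle, 68 mm across, 150 mm tall; origin at the centre of its underside. Not to be disturbed
- beaker: loose empty clear glass beaker, 72 mm across, 90 mm tall; origin at the centre of its underside. Not to be disturbed
- wash_bottle: loose clear plastic bottle with blue cap, 70 mm across, 140 mm tall; origin at the centre of its underside. Not to be disturbed
Not all that is in view belongs to the job. What is shaped like the pipette_yellow but orange is not meant.

How it is judged (in metres and radians):
On the way, in this order (a step that is already met when the one before it is completed fails the run):
1. the red or the yellow pipette is lifted up and off the stand (((height (world z) of pipette_red above 0.058 m and contact force between pipette_red and stand below 0.05 N) or (height (world z) of pipette_yellow above 0.058 m and contact force between pipette_yellow and stand below 0.05 N))), for 0.1 s.
2. one of them is fully home in the port of its colour (((z of pipette_red in the frame of port_red between -0.055 and -0.044 m and horizontal distance between pipette_red and port_red below 0.007 m and angle between pipette_red's own z axis and vertical below 0.15 rad) or (z of pipette_yellow in the frame of port_yellow between -0.055 and -0.044 m and horizontal distance between pipette_yellow and port_yellow below 0.007 m and angle between pipette_yellow's own z axis and vertical below 0.15 rad))), for 0.2 s.
3. both are fully home in the ports of their colours (z of pipette_red in the frame of port_red between -0.055 and -0.044 m and horizontal distance between pipette_red and port_red below 0.007 m and angle between each of pipette_red, pipette_yellow's own z axis and vertical below 0.15 rad and z of pipette_yellow in the frame of port_yellow between -0.055 and -0.044 m and horizontal distance between pipette_yellow and port_yellow below 0.007 m), for 0.2 s.
4. the start button is pressed with both in place (all of step 3 and value of joint start above 0.004 m), for 0.05 s.
At the end, for the whole second after the job is handed in: Red and yellow pipettes stand in the ports of their colours, tips at least 44 mm below the mouth (48 mm is fully home), within 7 mm of the port's axis, within 0.15 rad of vertical and at rest; the start button is back up (under 1.5 mm); the white pipette hangs where it was (within 15 mm) (all of step 3 and value of joint start below 0.0015 m and distance of pipette_white from where it was at the start of the episode below 0.015 m and linear speed of each of pipette_red, pipette_yellow below 0.02 m/s); the robot touches nothing.
It fails at once if the start button is pressed (3 mm) before both pipettes are in place (value of joint start above 0.003 m and not ((z of pipette_red in the frame of port_red between -0.055 and -0.044 m and horizontal distance between pipette_red and port_red below 0.007 m and angle between pipette_red's own z axis and vertical below 0.15 rad) and (z of pipette_yellow in the frame of port_yellow between -0.055 and -0.044 m and horizontal distance between pipette_yellow and port_yellow below 0.007 m and angle between pipette_yellow's own z axis and vertical below 0.15 rad))).
It fails at once if the red or yellow pipette tips more than 0.6 rad from upright (angle between any of pipette_red, pipette_yellow's own z axis and vertical above 0.6 rad).
It fails at once if a pipette is dropped into its port (faster than 0.45 m/s) ((linear speed of pipette_red above 0.45 m/s and horizontal distance between pipette_red and port_red below 0.015 m and z of pipette_red in the frame of port_red below 0 m) or (linear speed of pipette_yellow above 0.45 m/s and horizontal distance between pipette_yellow and port_yellow below 0.015 m and z of pipette_yellow in the frame of port_yellow below 0 m)).
It fails at once if the white pipette is moved more than 25 mm (distance of pipette_white from where it was at the start of the episode above 0.025 m).
It fails at once if a bottle or the beaker is moved more than 25 mm (distance of any of amber_bottle, beaker, wash_bottle from where it was at the start of the episode above 0.025 m).
It also fails if it takes over 72 s, if anything falls off the work surface, if the arm or the gripper's body presses on something with over 40 N, if the wrist force passes 120 N, or if a joint passes its speed limit or range.

## Working session

There is one attempt and no reset: what is moved stays moved. The work goes in short steps, Python scripts to look and compute and a tool call to move; the robot and the scene stay as the last step left them, time stands still between calls to the robot, and variables do not carry over. Pictures are saved under pics/ and viewed, about 8 in all and at most 12, crops included, and the job is handed in when it is done.

Besides the shell and the picture viewer there is one more tool, called after "Emit:" in YAML: its name, and indented under it one key for each argument. apply_moves: Moves the arm, as the interface text tells. Shifts and turns lie within -1 to 1; 1 stands for 0.04 m of shift or 5 degrees of turn. Its arguments: {"type":"object","properties":{"commands":{"type":"array"},"claw":{"type":"number"}},"required":["commands"]}

```bash
mkdir -p pics; cat > h.py <<'E'
import cv2,numpy as np
from cell import readout,eyes,finish_job
def grab(n,f=None):
    d=eyes.get_image(n)
    if f: cv2.imwrite(f,d['image'][:,:,::-1])
    np.savez(f'{n}.npz',**{k:np.array(d[k]) for k in d}); return d
def load(n): return dict(np.load(f'{n}.npz'))
def ray(d,uv):
    R=cv2.Rodrigues(np.array(d['rvec'],float))[0];t=np.array(d['tvec'],float).ravel()
    p=np.linalg.inv(d['mtx'])@np.array([uv[0],uv[1],1.]); return -R.T@t,(R.T@p)/np.linalg.norm(p)
def atz(d,uv,z):
    c,r=ray(d,uv); return c+r*(z-c[2])/r[2]
def tri(a,ua,b,ub):
    c1,r1=ray(a,ua);c2,r2=ray(b,ub)
    s=np.linalg.lstsq(np.c_[r1,-r2],c2-c1,rcond=None)[0]
    p,q=c1+r1*s[0],c2+r2*s[1]; return (p+q)/2,np.linalg.norm(p-q)
def proj(d,P): return cv2.projectPoints(np.array(P,float).reshape(-1,3),d['rvec'],d['tvec'],d['mtx'],None)[0].reshape(-1,2)
E
python3 - <<'E'
from h import *
for n in('scene','top'):
    d=grab(n); print(n,ray(d,(256,192)))
    i=d['image'][:,:,::-1]; cv2.imwrite(f'pics/{n}0.png',cv2.resize(i,(800,600),interpolation=cv2.INTER_CUBIC))
s=readout.read_state();print(s)
E
```

```text
scene (array([1522.28384636, -401.94409379,  965.74522922]), array([-0.6608078 ,  0.40525011, -0.63174789]))
top (array([ 411.5591113 ,  137.64367097, 1223.42891897]), array([ 0.18481923, -0.007613  , -0.98274305]))
{'clock': 0.1, 'qpos': array([ 1.11720053,  0.62923853,  0.03842248,  1.5182659 , -0.02700395,
        0.99629047, -0.020006  ]), 'qd': array([-6.73698787e-04, -2.25272913e-03, -8.19255482e-04, -2.57391544e-03,
       -9.88717830e-05,  3.31605585e-03,  6.57587297e-04]), 'tau': array([ 3.93641283e-03, -5.64536834e+01,  1.23060465e+00, -1.93972635e+01,
        1.12316961e-02,  5.47081101e-03, -3.20655238e-05]), 'eef_pos': array([ 245.62866212, -601.2036609 ,  230.49108801]), 'tool_rot': array([-1.57079596,  0.00168522, -1.1829906 ]), 'force': array([-0.12189185, -0.71884084, -0.40450536]), 'torque': array([0.08204749, 0.0610004 , 0.03504321]), 'width': 85.39653012387365}
```

View pics/scene0.png

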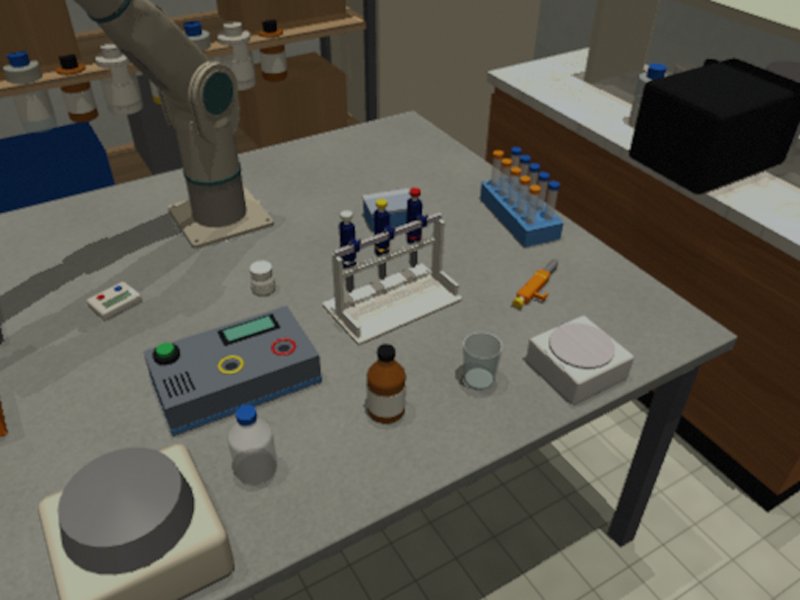

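View pics/top0.png

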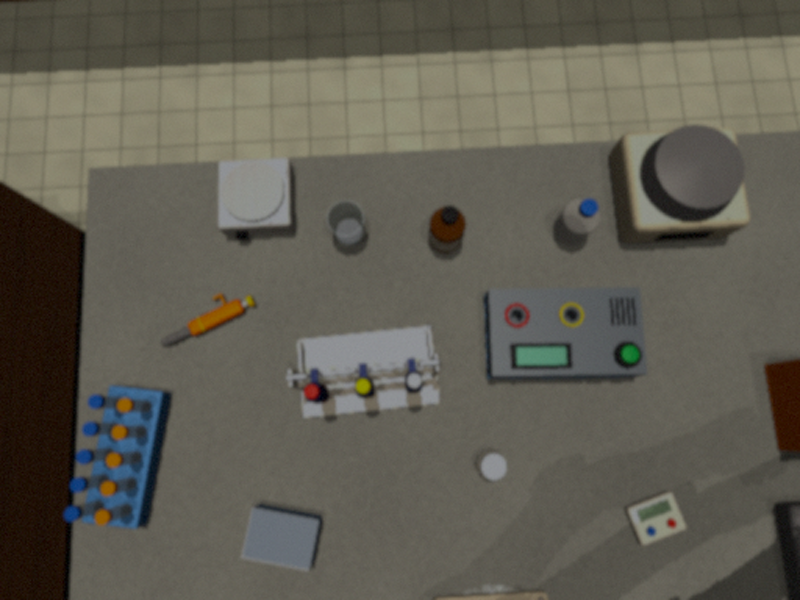

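Scene (800×600 view): the red-capped pipette is at (414,192), yellow at (381,204), white at (346,216). The ports are yellow ring (231,365) and red ring (284,347), and the green button is at (165,352). The top view agrees: caps (313,391), (363,386), (414,381), rings (517,315), (571,315), button (628,354). The orange pipette lying flat at (535,285) is the decoy. Next I segment the features and triangulate them.

```bash
python3 - <<'E'
from h import *
D={n:load(n) for n in('scene','top')}
box={'scene':dict(capR=(414,192),capY=(381,204),capW=(346,216),ringR=(284,347),ringY=(231,365),btn=(165,352)),
'top':dict(capR=(313,391),capY=(363,386),capW=(414,381),ringR=(517,315),ringY=(571,315),btn=(628,354))}
hue=dict(R=lambda h,s,v:((h<8)|(h>172))&(s>130)&(v>70),Y=lambda h,s,v:(h>20)&(h<36)&(s>110)&(v>80),W=lambda h,s,v:(s<60)&(v>120),n=lambda h,s,v:(h>45)&(h<80)&(s>130))
C={}
for n,d in D.items():
    H=cv2.cvtColor(d['image'],cv2.COLOR_RGB2HSV).astype(int)
    for k,(x,y) in box[n].items():
        x,y=x*.64,y*.64;r=13 if 'ring' in k or k=='btn' else 8
        x0,y0=int(x-r),int(y-r)
        m=hue[k[-1]](*[H[y0:y0+2*r+1,x0:x0+2*r+1,i] for i in range(3)])
        yy,xx=np.nonzero(m)
        if 'ring' in k:
            hull=cv2.convexHull(np.c_[xx,yy].astype(np.int32));M=cv2.moments(hull);c=(M['m10']/M['m00'],M['m01']/M['m00'])
        else: c=(xx.mean(),yy.mean())
        C[n,k]=(c[0]+x0,c[1]+y0); print(n,k,np.round(C[n,k],1),len(xx),xx.min()+x0,xx.max()+x0,yy.min()+y0,yy.max()+y0)
for k in box['top']:
    p,e=tri(D['scene'],C['scene',k],D['top'],C['top',k]);print(k,p.round(1),'gap',round(e,1))
    z=dict(cap=232 if k!='x' else 0,rin=70,btn=76)[k[:3]]
    print('   at z',z,[atz(D[n],C[n,k],z).round(1)[:2] for n in D])
# crop to confirm
i=D['scene']['image'][:,:,::-1]
a=cv2.resize(i[105:215,195:305],(550,550),interpolation=cv2.INTER_CUBIC)
cv2.imwrite('pics/crop1.png',a)
E
```

```text
scene capR [265.5 122.5] 30 263 268 120 125
scene capY [243.8 130.1] 35 241 247 127 133
scene capW [220.8 136. ] 199 213 229 130 146
scene ringR [181.  221.5] 56 174 188 217 226
scene ringY [147.1 233. ] 79 139 155 228 238
scene btn [105.5 223.9] 94 100 111 220 228
top capR [198.9 250.2] 78 194 203 245 255
top capY [231.7 246.5] 82 227 236 242 251
top capW [264.6 244.4] 98 256 272 235 251
top ringR [330.6 201.5] 46 324 338 195 208
top ringY [365.3 200.9] 97 358 373 194 208
top btn [402.7 226.2] 134 396 409 220 232
capR [464.3 277.4 224.6] gap 2.7
   at z 232 [array([475.2, 272. ]), array([463.3, 275.2])]
capY [468.4 196.9 224. ] gap 1.3
   at z 232 [array([480., 191.]), array([467.6, 195.8])]
capW [468.9 117.  228.4] gap 1.3
   at z 232 [array([474.2, 115. ]), array([468.4, 116.4])]
ringR [589.4 -82.8  68.9] gap 2.0
   at z 70 [array([591.1, -82.3]), array([588.8, -83.5])]
ringY [ 585.2 -182.9   69.2] gap 1.1
   at z 70 [array([ 586.4, -182.6]), array([ 584.8, -183.2])]
btn [ 506.1 -274.6   83.9] gap 2.7
   at z 76 [array([ 498. , -272.3]), array([ 506.3, -278.8])]
```

View pics/crop1.png

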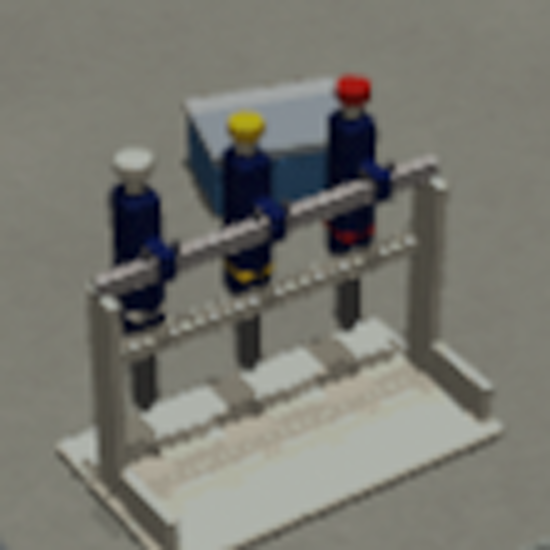

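The crop shows the red cap with its red band on the right, yellow in the middle and white on the left. They match the description, and the heights check out (caps ~225, rings ~69). First I rise and square the wrist.

Emit:
apply_moves:
  commands:
    - [[0, -0.6, 0, 0, 0.82, 0], [0, -0.6, 0, 0, 0.82, 0], [0, -0.6, 0, 0, 0.82, 0], [0, -0.6, 0, 0, 0.82, 0], [0, -0.6, 0, 0, 0.82, 0], [0, 0, 0, 0, 0, 0]]
  claw: 60

```text
clock: 0.6
eef_pos: [244.4, -598.6, 349.6]
tool_rot: [-1.576, 0.014, -1.559]
force: [-0.9, 0.8, 0.1]
width: 60.3
```

```bash
cat >> h.py <<'E'
from scipy.spatial.transform import Rotation as Ro
def go(x,y,z,yaw):
    s=readout.read_state();R=Ro.from_euler('xyz',s['tool_rot'])
    T=Ro.from_euler('xyz',[-90,0,yaw],degrees=True)
    print('t',round(s['clock'],2),'pos',s['eef_pos'].round(1),'rot',np.degrees(s['tool_rot']).round(2),'F',s['force'].round(1),'w',round(s['width'],1))
    print('shift units',(R.inv().apply(np.array([x,y,z])-s['eef_pos'])/40).round(2),'turn',((R.inv()*T).as_rotvec(degrees=True)/5).round(2))
E
python3 -c "
from h import *
go(464,276.5,330,-88.3)"
```

```text
t 0.6 pos [ 244.4 -598.6  349.6] rot [-90.32   0.82 -89.3 ] F [-0.9  0.8  0.1] w 60.3
shift units [-21.8    0.77   5.76] turn [ 0.06 -0.2  -0.16]
```

Emit:
apply_moves:
  commands:
    - [[-0.88, 0, 0.5, 0, 0, 0], [-0.88, 0, 0.5, 0, 0, 0], [-0.88, 0, 0.5, 0, 0, 0], [-0.88, 0, 0.5, 0, 0, 0], [-0.88, 0, 0.5, 0, 0, 0], [-0.88, 0, 0.5, 0, 0, 0], [-0.88, 0, 0.5, 0, 0, 0], [-0.88, 0, 0.5, 0, 0, 0]]

```text
clock: 1.27
eef_pos: [396.8, -314.7, 345.2]
tool_rot: [-1.586, 0.011, -1.574]
force: [0.4, -0.4, 0.3]
width: 60.3
```

Emit:
apply_moves:
  commands:
    - [[-1, 0, 0.2, 0, 0, 0], [-1, 0, 0.2, 0, 0, 0], [-1, 0, 0.2, 0, 0, 0], [-1, 0, 0.2, 0, 0, 0], [-1, 0, 0.2, 0, 0, 0], [-1, 0, 0.2, 0, 0, 0], [-1, 0, 0, 0, 0, 0], [-1, 0, 0, 0, 0, 0]]

```text
clock: 1.93
eef_pos: [443.6, 13.7, 343.6]
tool_rot: [-1.591, 0.013, -1.566]
force: [0.1, 0.0, 0.1]
width: 60.1
```

```bash
python3 -c "
from h import *
go(464,276.5,330,-88.3)"
```

```text
t 1.93 pos [443.6  13.7 343.6] rot [-91.13   0.72 -89.73] F [0.1 0.  0.1] w 60.1
shift units [-6.56  0.41  0.55] turn [ 0.23 -0.29 -0.15]
```

Emit:
apply_moves:
  commands:
    - [[-0.9, 0, 0.08, 0.04, -0.05, -0.03], [-0.9, 0, 0.08, 0.04, -0.05, -0.03], [-0.9, 0, 0.08, 0.04, -0.05, -0.03], [-0.9, 0, 0.08, 0.04, -0.05, -0.03], [-0.9, 0, 0.08, 0.04, -0.05, -0.03], [-0.9, 0, 0.08, 0.04, -0.05, 0], [-0.8, 0, 0.05, 0, 0, 0], [0, 0, 0, 0, 0, 0]]

```text
clock: 2.6
eef_pos: [452.2, 283.5, 340.0]
tool_rot: [-1.575, 0.003, -1.52]
force: [-0.9, -0.5, 0.0]
width: 60.3
```

```bash
python3 -c "
from h import *
go(464,276.5,250,-88.3)"
```

```text
t 2.6 pos [452.2 283.5 340. ] rot [-90.26   0.17 -87.11] F [-0.9 -0.5  0. ] w 60.3
shift units [0.2  2.25 0.3 ] turn [ 0.05  0.24 -0.03]
```

Emit:
apply_moves:
  commands:
    - [[0.1, 0.6, 0.15, 0.05, 0.2, 0], [0.1, 0.6, 0.15, 0, 0, 0], [0, 0.6, 0, 0, 0, 0], [0, 0, 0, 0, 0, 0]]

```text
clock: 2.93
eef_pos: [462.8, 280.5, 264.1]
tool_rot: [-1.572, 0.005, -1.527]
force: [-1.2, -0.4, -0.4]
width: 59.8
```

```bash
python3 -c "
from h import *
go(464,276.5,176,-88.3)
d=grab('scene');i=d['image'][:,:,::-1];a=cv2.resize(i[75:215,185:305],(514,600),interpolation=cv2.INTER_CUBIC)
t=grab('top')['image'][:,:,::-1];cv2.imwrite('pics/c2.png',a)"
```

```text
t 2.93 pos [462.8 280.5 264.1] rot [-90.05   0.28 -87.48] F [-1.2 -0.4 -0.4] w 59.8
shift units [0.11 2.2  0.03] turn [ 0.01  0.16 -0.06]
```

View pics/c2.png

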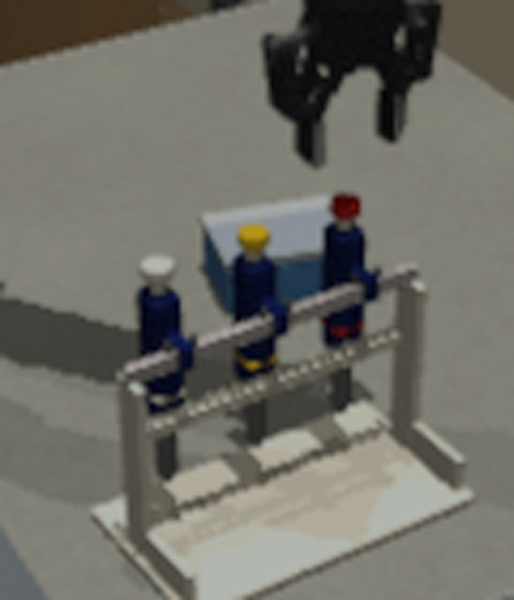

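The open fingers at (317,160) and (393,140) straddle the red cap at (346,205), centred above it. I descend now.

Emit:
apply_moves:
  commands:
    - [[0.09, 0.4, 0.03, 0, 0.18, -0.05], [0.02, 0.5, 0, 0, 0, 0], [0, 0.5, 0, 0, 0, 0], [0, 0.5, 0, 0, 0, 0], [0, 0.2, 0, 0, 0, 0], [0, 0, 0, 0, 0, 0]]

```text
clock: 3.53
eef_pos: [474.0, 281.4, 192.2]
tool_rot: [-1.549, 0.014, -1.544]
force: [-0.3, 0.0, 0.8]
width: 60.6
```

```bash
python3 -c "
from h import *
go(464,276.5,176,-88.3)"
```

```text
t 3.53 pos [474.  281.4 192.2] rot [-88.73   0.79 -88.49] F [-0.3  0.   0.8] w 60.6
shift units [ 0.12  0.4  -0.26] turn [-0.26 -0.04 -0.16]
```

Emit:
apply_moves:
  commands:
    - [[0.1, 0.1, -0.24, -0.2, 0, -0.15], [0, 0.15, 0, 0, 0, 0], [0, 0.1, 0, 0, 0, 0], [0, 0, 0, 0, 0, 0]]

```text
clock: 3.87
eef_pos: [466.2, 278.4, 181.5]
tool_rot: [-1.561, 0.003, -1.545]
force: [-0.6, 0.0, -0.4]
width: 59.9
```

```bash
python3 -c "
from h import *
go(464,276.5,176,-88.3)"
```

```text
t 3.87 pos [466.2 278.4 181.5] rot [-89.46   0.18 -88.5 ] F [-0.6  0.  -0.4] w 59.9
shift units [ 0.05  0.14 -0.06] turn [-0.11 -0.04 -0.04]
```

Emit:
apply_moves:
  commands:
    - [[0.05, 0.14, -0.05, -0.1, 0, -0.04], [0, 0.05, 0, 0, 0, 0], [0, 0, 0, 0, 0, 0]]

```text
clock: 4.12
eef_pos: [464.9, 276.7, 174.3]
tool_rot: [-1.569, 0.001, -1.545]
force: [-0.7, 0.3, 0.4]
width: 60.4
```

Emit:
apply_moves:
  commands:
    - [[0, 0, 0, 0, 0, 0], [0, 0, 0, 0, 0, 0], [0, 0, 0, 0, 0, 0], [0, 0, 0, 0, 0, 0], [0, 0, 0, 0, 0, 0]]
  claw: 10

```text
clock: 4.53
eef_pos: [465.0, 276.6, 174.4]
tool_rot: [-1.569, 0.001, -1.545]
force: [1.0, -0.3, -1.1]
width: 25.3
```

```bash
python3 -c "
from h import *
go(464,276.5,176,-88.3)"
```

```text
t 4.53 pos [465.  276.6 174.4] rot [-8.988e+01  3.000e-02 -8.851e+01] F [ 1.  -0.3 -1.1] w 25.3
shift units [ 0.   -0.04 -0.03] turn [-0.02 -0.04 -0.01]
```

The red pipette is gripped (25.3 mm, no side load). I lift it straight up.

Emit:
apply_moves:
  commands:
    - [[0, -0.2, 0, 0, 0, 0], [0, -0.3, 0, 0, 0, 0], [0, -0.3, 0, 0, 0, 0], [0, -0.2, 0, 0, 0, 0]]

```text
clock: 4.87
eef_pos: [464.7, 275.8, 215.1]
tool_rot: [-1.571, -0.001, -1.545]
force: [0.8, -0.1, -0.9]
width: 25.7
```

```bash
python3 -c "
from h import *
go(465,276.6,214,-88.5)"
```

```text
t 4.87 pos [464.7 275.8 215.1] rot [-9.002e+01 -8.000e-02 -8.852e+01] F [ 0.8 -0.1 -0.9] w 25.7
shift units [-0.02  0.03  0.01] turn [ 0.   -0.    0.02]
```

Emit:
apply_moves:
  commands:
    - [[0, 0, -0.3, 0, 0, 0], [0, 0, -0.4, 0, 0, 0], [0, 0, -0.4, 0, 0, 0], [0, 0, -0.4, 0, 0, 0], [0, 0, -0.3, 0, 0, 0]]

```text
clock: 5.28
eef_pos: [394.5, 274.7, 219.4]
tool_rot: [-1.564, 0.003, -1.55]
force: [0.2, 0.5, -0.6]
width: 25.2
```

Emit:
apply_moves:
  commands:
    - [[0, -0.4, 0, 0, 0, 0], [0, -0.7, 0, 0, 0, 0], [0, -0.7, 0, 0, 0, 0], [0, -0.7, 0, 0, 0, 0], [0, -0.7, 0, 0, 0, 0], [0, -0.6, 0, 0, 0, 0], [0, -0.3, 0, 0, 0, 0]]

```text
clock: 5.87
eef_pos: [385.1, 272.4, 390.5]
tool_rot: [-1.575, -0.003, -1.543]
force: [-0.0, -0.3, -0.4]
width: 25.4
```

```bash
python3 -c "
from h import *
go(588.5,-83,380,-90)"
```

```text
t 5.87 pos [385.1 272.4 390.5] rot [-90.22  -0.19 -88.43] F [-0.  -0.3 -0.4] w 25.4
shift units [9.02 0.27 4.84] turn [0.04 0.31 0.04]
```

Emit:
apply_moves:
  commands:
    - [[0.3, 0, 0.15, 0, 0, 0], [0.6, 0, 0.3, 0, 0, 0], [0.65, 0, 0.35, 0, 0.05, 0], [0.65, 0, 0.35, 0, 0.05, 0], [0.65, 0, 0.35, 0, 0.05, 0], [0.65, 0, 0.35, 0, 0.05, 0], [0.65, 0, 0.35, 0, 0, 0], [0.65, 0, 0.35, 0, 0, 0]]

```text
clock: 6.53
eef_pos: [491.0, 85.6, 399.6]
tool_rot: [-1.565, 0.009, -1.541]
force: [0.0, 1.0, -1.2]
width: 25.2
```

```bash
python3 -c "
from h import *
go(588.5,-83,380,-90)"
```

```text
t 6.53 pos [491.   85.6 399.6] rot [-89.68   0.51 -88.31] F [ 0.   1.  -1.2] w 25.2
shift units [4.29 0.46 2.31] turn [-0.06  0.34 -0.1 ]
```

Emit:
apply_moves:
  commands:
    - [[0.6, 0, 0.35, 0, 0.1, -0.05], [0.65, 0.1, 0.35, 0, 0.1, -0.05], [0.65, 0.1, 0.35, 0, 0.1, 0], [0.65, 0.1, 0.35, 0, 0.05, 0], [0.65, 0.1, 0.35, 0, 0, 0], [0.5, 0, 0.3, 0, 0, 0], [0.3, 0, 0.15, 0, 0, 0], [0, 0, 0, 0, 0, 0]]

```text
clock: 7.2
eef_pos: [582.6, -88.5, 385.6]
tool_rot: [-1.565, -0.002, -1.581]
force: [-0.2, -0.9, -1.4]
width: 25.5
```

```bash
python3 -c "
from h import *
go(588.5,-83,240,-90)"
```

```text
t 7.2 pos [582.6 -88.5 385.6] rot [-89.68  -0.12 -90.59] F [-0.2 -0.9 -1.4] w 25.5
shift units [-0.15  3.64  0.13] turn [-0.06 -0.12  0.02]
```

Emit:
apply_moves:
  commands:
    - [[-0.1, 0.4, 0.1, 0, -0.1, 0], [-0.05, 0.7, 0, 0, 0, 0], [0, 0.7, 0, 0, 0, 0], [0, 0.7, 0, 0, 0, 0], [0, 0.6, 0, 0, 0, 0], [0, 0.4, 0, 0, 0, 0], [0, 0.1, 0, 0, 0, 0], [0, 0, 0, 0, 0, 0]]

```text
clock: 7.87
eef_pos: [585.7, -70.1, 241.2]
tool_rot: [-1.561, 0.007, -1.563]
force: [-0.4, -0.2, -1.6]
width: 25.3
```

```bash
python3 -c "
from h import *
go(588.5,-83,225,-90)"
```

```text
t 7.87 pos [585.7 -70.1 241.2] rot [-89.46   0.41 -89.55] F [-0.4 -0.2 -1.6] w 25.3
shift units [0.33 0.4  0.06] turn [-0.11  0.09 -0.08]
```

Emit:
apply_moves:
  commands:
    - [[0.2, 0.1, 0.03, -0.1, 0.09, -0.08], [0.13, 0.1, 0.03, 0, 0, 0], [0, 0, 0, 0, 0, 0]]

```text
clock: 8.12
eef_pos: [589.7, -82.2, 235.9]
tool_rot: [-1.567, 0.0, -1.569]
force: [0.2, 0.1, -0.8]
width: 24.8
```

```bash
python3 - <<'E'
from h import *
go(588.5,-83,225,-90)
s=grab('scene');t=grab('top')
p=readout.read_state()['eef_pos']-[0,0,134.4]
print('tip pred',p,proj(s,p),proj(t,p))
a=cv2.resize(s['image'][150:260,120:240,::-1],(600,550),interpolation=cv2.INTER_CUBIC)
cv2.imwrite('pics/c3.png',a)
E
```

```text
t 8.12 pos [589.7 -82.2 235.9] rot [-8.977e+01  1.000e-02 -8.987e+01] F [ 0.2  0.1 -0.8] w 24.8
shift units [ 0.02  0.27 -0.03] turn [-0.05  0.03 -0.  ]
tip pred [589.94859096 -81.41669271 101.96654458] [[180.05255849 212.87973399]] [[331.85542843 199.28578524]]
```

View pics/c3.png

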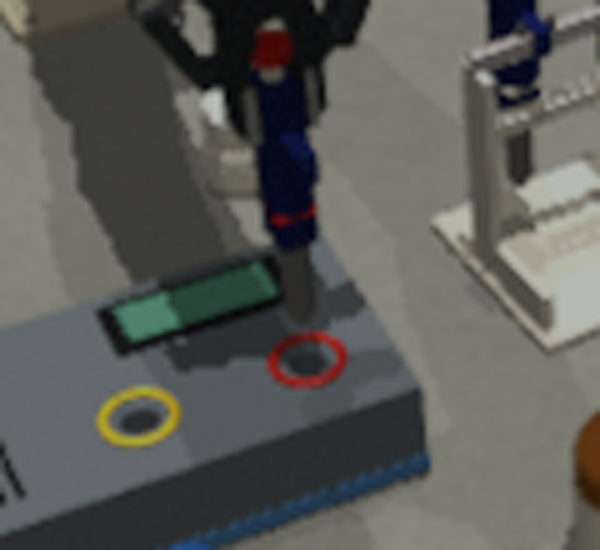

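The shaft tip at px (180,214) matches the predicted (180,213), and the red ring centre is below it at (181.6,221.6). I lower it in short corrected steps.

Emit:
apply_moves:
  commands:
    - [[0.02, 0.15, 0, -0.05, 0.03, 0], [0, 0.2, 0, 0, 0, 0], [0, 0.1, 0, 0, 0, 0], [0, 0, 0, 0, 0, 0]]

```text
clock: 8.55
eef_pos: [591.1, -82.5, 218.4]
tool_rot: [-1.567, 0.001, -1.572]
force: [0.1, -0.7, -0.5]
width: 25.3
```

```bash
python3 -c "
from h import *
go(589.5,-83,200,-90)"
```

```text
t 8.55 pos [591.1 -82.5 218.4] rot [-8.978e+01  5.000e-02 -9.006e+01] F [ 0.1 -0.7 -0.5] w 25.3
shift units [ 0.01  0.46 -0.04] turn [-0.04 -0.01 -0.01]
```

Emit:
apply_moves:
  commands:
    - [[0.01, 0.15, -0.04, -0.04, 0, 0], [0, 0.15, 0, 0, 0, 0], [0, 0.1, 0, 0, 0, 0], [0, 0, 0, 0, 0, 0]]

```text
clock: 8.88
eef_pos: [588.8, -82.6, 200.1]
tool_rot: [-1.572, 0.001, -1.572]
force: [-0.3, -0.6, -0.7]
width: 25.6
```

```bash
python3 -c "
from h import *
go(589.5,-83,190,-90)"
```

```text
t 8.88 pos [588.8 -82.6 200.1] rot [-9.009e+01  7.000e-02 -9.005e+01] F [-0.3 -0.6 -0.7] w 25.6
shift units [0.01 0.25 0.02] turn [ 0.02 -0.01 -0.01]
```

Force stays low and the tip should be at the mouth. I continue.

Emit:
apply_moves:
  commands:
    - [[0.01, 0.12, 0.01, 0.02, 0, 0], [0, 0.12, 0, 0, 0, 0], [0, 0.05, 0, 0, 0, 0], [0, 0, 0, 0, 0, 0]]

```text
clock: 9.22
eef_pos: [589.2, -83.0, 186.9]
tool_rot: [-1.571, 0.001, -1.571]
force: [-0.7, -0.6, -1.6]
width: 25.2
```

```bash
python3 -c "
from h import *
go(589.5,-83,180,-90)"
```

```text
t 9.22 pos [589.2 -83.  186.9] rot [-9.000e+01  7.000e-02 -9.004e+01] F [-0.7 -0.6 -1.6] w 25.2
shift units [0.   0.17 0.01] turn [-0.   -0.01 -0.01]
```

Emit:
apply_moves:
  commands:
    - [[0, 0.15, 0, 0, 0, 0], [0, 0.15, 0, 0, 0, 0], [0, 0.1, 0, 0, 0, 0], [0, 0, 0, 0, 0, 0]]

```text
clock: 9.55
eef_pos: [589.4, -83.0, 169.5]
tool_rot: [-1.57, 0.001, -1.571]
force: [0.6, 0.3, -1.2]
width: 25.0
```

```bash
python3 -c "
from h import *
go(589.5,-83,157,-90)"
```

```text
t 9.55 pos [589.4 -83.  169.5] rot [-8.996e+01  7.000e-02 -9.004e+01] F [ 0.6  0.3 -1.2] w 25.0
shift units [0.   0.31 0.  ] turn [-0.01 -0.01 -0.01]
```

Emit:
apply_moves:
  commands:
    - [[0, 0.12, 0, 0, 0, 0], [0, 0.1, 0, 0, 0, 0], [0, 0.08, 0, 0, 0, 0], [0, 0, 0, 0, 0, 0]]

```text
clock: 9.88
eef_pos: [590.0, -83.0, 156.5]
tool_rot: [-1.569, 0.001, -1.571]
force: [-1.1, 0.4, 0.1]
width: 25.7
```

Emit:
apply_moves:
  commands:
    - [[0, 0.05, 0, 0, 0, 0], [0, 0.05, 0, 0, 0, 0], [0, 0, 0, 0, 0, 0]]

```text
clock: 10.13
eef_pos: [591.3, -83.1, 157.1]
tool_rot: [-1.566, 0.001, -1.572]
force: [-0.8, 0.3, -0.6]
width: 25.3
```

The descent stops at z≈157, and the floor was expected at 156.4, so it is home. I release and rise.

Emit:
apply_moves:
  commands:
    - [[0, 0, -0.03, -0.04, 0, 0], [0, 0, 0, 0, 0, 0], [0, 0, 0, 0, 0, 0], [0, 0, 0, 0, 0, 0]]
  claw: 60

```text
clock: 10.47
eef_pos: [590.7, -83.2, 157.7]
tool_rot: [-1.567, 0.001, -1.572]
force: [-0.9, 0.3, -0.3]
width: 60.2
```

Emit:
apply_moves:
  commands:
    - [[0, -0.3, 0, 0, 0, 0], [0, -0.4, 0, 0, 0, 0], [0, -0.5, 0, 0, 0, 0], [0, -0.6, 0, 0, 0, 0]]

```text
clock: 10.8
eef_pos: [586.2, -82.7, 225.2]
tool_rot: [-1.581, 0.002, -1.572]
force: [1.3, 0.3, -0.2]
width: 59.7
```

Emit:
apply_moves:
  commands:
    - [[0, -0.8, 0, 0, 0, 0], [0, -0.9, 0, 0, 0, 0], [0, -0.9, 0, 0, 0, 0], [0, -0.5, 0, 0, 0, 0]]

```text
clock: 11.13
eef_pos: [586.0, -82.8, 352.9]
tool_rot: [-1.586, 0.003, -1.571]
force: [1.2, -0.7, 0.1]
width: 60.0
```

```bash
python3 - <<'E'
from h import *
go(467.5,196.5,340,-88.4)
s=grab('scene');t=grab('top')
a=cv2.resize(s['image'][140:260,90:240,::-1],(600,480),interpolation=cv2.INTER_CUBIC)
cv2.imwrite('pics/c4.png',a)
print(proj(s,[589.4,-83,214]),proj(s,[589.4,-83,90]))
E
```

```text
t 11.13 pos [586.  -82.8 352.9] rot [-90.89   0.16 -90.04] F [ 1.2 -0.7  0.1] w 60.0
shift units [-6.98  0.39 -2.96] turn [ 0.18 -0.33 -0.03]
[[175.41681774 181.69698008]] [[179.86277285 216.09594404]]
```

View pics/c4.png

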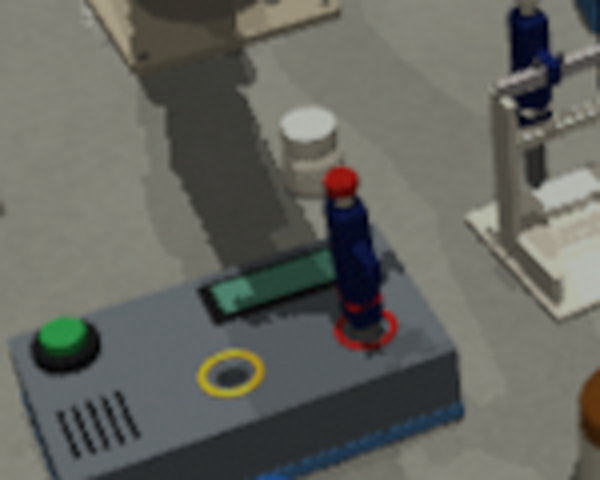

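Red stands upright in its ring: cap at px (175.5,185.7) against the fully-home prediction of about (175.5,184). Next is yellow.

Emit:
apply_moves:
  commands:
    - [[-0.85, 0, -0.37, 0.1, -0.05, 0], [-0.9, 0, -0.37, 0.05, -0.05, 0], [-0.9, 0, -0.37, 0, -0.05, 0], [-0.9, 0, -0.37, 0, -0.05, 0], [-0.9, 0, -0.37, 0, -0.05, 0], [-0.9, 0, -0.37, 0, 0, 0], [-0.9, 0, -0.37, 0, 0, 0], [0, 0, 0, 0, 0, 0]]

```text
clock: 11.9
eef_pos: [474.7, 171.5, 345.1]
tool_rot: [-1.577, -0.002, -1.558]
force: [0.0, 0.1, -0.0]
width: 60.0
```

```bash
python3 -c "
from h import *
go(467.5,196.5,260,-88.4)"
```

```text
t 11.9 pos [474.7 171.5 345.1] rot [-90.37  -0.1  -89.26] F [ 0.   0.1 -0. ] w 60.0
shift units [-0.63  2.13 -0.16] turn [ 0.07 -0.17  0.02]
```

Emit:
apply_moves:
  commands:
    - [[-0.5, 0.2, -0.16, 0.07, -0.17, 0.02], [-0.13, 0.5, 0, 0, 0, 0], [0, 0.6, 0, 0, 0, 0], [0, 0.4, 0, 0, 0, 0], [0, 0.2, 0, 0, 0, 0], [0, 0, 0, 0, 0, 0]]

```text
clock: 12.4
eef_pos: [463.4, 201.0, 262.1]
tool_rot: [-1.576, -0.001, -1.532]
force: [-0.7, -0.6, 0.2]
width: 60.2
```

```bash
python3 -c "
from h import *
go(467.5,196.5,210,-88.4)"
```

```text
t 12.4 pos [463.4 201.  262.1] rot [-9.030e+01 -4.000e-02 -8.775e+01] F [-0.7 -0.6  0.2] w 60.2
shift units [0.12 1.3  0.11] turn [0.06 0.13 0.01]
```

Emit:
apply_moves:
  commands:
    - [[0.12, 0.2, 0.1, 0.06, 0.13, 0], [0, 0.3, 0, 0, 0, 0], [0, 0.4, 0, 0, 0, 0], [0, 0.3, 0, 0, 0, 0], [0, 0.1, 0, 0, 0, 0], [0, 0, 0, 0, 0, 0]]

```text
clock: 12.9
eef_pos: [470.2, 194.6, 209.9]
tool_rot: [-1.568, -0.0, -1.547]
force: [0.0, 0.1, 0.3]
width: 60.1
```

```bash
python3 -c "
from h import *
go(467.5,196.5,175,-88.4)"
```

```text
t 12.9 pos [470.2 194.6 209.9] rot [-8.985e+01 -2.000e-02 -8.862e+01] F [0.  0.1 0.3] w 60.1
shift units [-0.05  0.87 -0.07] turn [-0.03 -0.04  0.  ]
```

Emit:
apply_moves:
  commands:
    - [[-0.05, 0.2, -0.07, -0.03, -0.04, 0], [0, 0.3, 0, 0, 0, 0], [0, 0.25, 0, 0, 0, 0], [0, 0.1, 0, 0, 0, 0], [0, 0, 0, 0, 0, 0]]

```text
clock: 13.32
eef_pos: [469.5, 197.7, 177.1]
tool_rot: [-1.565, 0.002, -1.544]
force: [-0.4, -0.8, 0.3]
width: 60.0
```

```bash
python3 -c "
from h import *
go(467.5,196.5,175,-88.4)"
```

```text
t 13.32 pos [469.5 197.7 177.1] rot [-89.68   0.14 -88.44] F [-0.4 -0.8  0.3] w 60.0
shift units [ 0.03  0.05 -0.05] turn [-0.06 -0.01 -0.03]
```

Emit:
apply_moves:
  commands:
    - [[0.03, 0.05, -0.04, -0.06, 0, -0.03], [0, 0, 0, 0, 0, 0]]

```text
clock: 13.48
eef_pos: [468.2, 196.8, 175.7]
tool_rot: [-1.57, 0.0, -1.543]
force: [0.4, -0.9, 0.8]
width: 60.0
```

Emit:
apply_moves:
  commands:
    - [[0, 0, 0, 0, 0, 0], [0, 0, 0, 0, 0, 0], [0, 0, 0, 0, 0, 0], [0, 0, 0, 0, 0, 0], [0, 0, 0, 0, 0, 0]]
  claw: 10

```text
clock: 13.9
eef_pos: [469.0, 197.1, 177.4]
tool_rot: [-1.568, 0.001, -1.543]
force: [-0.8, 0.5, -0.7]
width: 25.5
```

Emit:
apply_moves:
  commands:
    - [[0, -0.2, 0, 0, 0, 0], [0, -0.3, 0, 0, 0, 0], [0, -0.3, 0, 0, 0, 0], [0, -0.2, 0, 0, 0, 0]]

```text
clock: 14.23
eef_pos: [468.6, 196.6, 218.5]
tool_rot: [-1.57, -0.0, -1.544]
force: [0.2, -0.1, 0.3]
width: 25.4
```

```bash
python3 -c "
from h import *
go(400,196.5,217,-88.4)"
```

```text
t 14.23 pos [468.6 196.6 218.5] rot [-8.993e+01 -1.000e-02 -8.844e+01] F [ 0.2 -0.1  0.3] w 25.4
shift units [-0.05  0.04 -1.71] turn [-0.01 -0.01  0.  ]
```

Emit:
apply_moves:
  commands:
    - [[0, 0, -0.3, 0, 0, 0], [0, 0, -0.4, 0, 0, 0], [0, 0, -0.4, 0, 0, 0], [0, 0, -0.4, 0, 0, 0], [0, 0, -0.2, 0, 0, 0]]

```text
clock: 14.65
eef_pos: [401.9, 195.3, 222.5]
tool_rot: [-1.562, 0.003, -1.547]
force: [-0.2, 0.7, -1.3]
width: 25.5
```

Emit:
apply_moves:
  commands:
    - [[0, -0.4, 0, 0, 0, 0], [0, -0.7, 0, 0, 0, 0], [0, -0.7, 0, 0, 0, 0], [0, -0.7, 0, 0, 0, 0], [0, -0.7, 0, 0, 0, 0], [0, -0.6, 0, 0, 0, 0], [0, -0.3, 0, 0, 0, 0]]

```text
clock: 15.23
eef_pos: [395.9, 193.5, 393.3]
tool_rot: [-1.57, -0.001, -1.543]
force: [0.7, 0.5, -1.1]
width: 25.2
```

```bash
python3 -c "
from h import *
go(585.2,-183,390,-90)"
```

```text
t 15.23 pos [395.9 193.5 393.3] rot [-8.995e+01 -5.000e-02 -8.842e+01] F [ 0.7  0.5 -1.1] w 25.2
shift units [9.54 0.1  4.47] turn [-0.01  0.32  0.01]
```

Emit:
apply_moves:
  commands:
    - [[0.3, 0, 0.15, 0, 0, 0], [0.6, 0, 0.3, 0, 0, 0], [0.65, 0, 0.3, 0, 0.05, 0], [0.65, 0, 0.3, 0, 0.05, 0], [0.65, 0, 0.3, 0, 0.05, 0], [0.65, 0, 0.3, 0, 0.05, 0], [0.65, 0, 0.3, 0, 0, 0], [0.65, 0, 0.3, 0, 0, 0]]

```text
clock: 15.9
eef_pos: [494.2, 4.8, 402.1]
tool_rot: [-1.556, 0.009, -1.544]
force: [1.1, 0.3, -0.4]
width: 25.3
```

```bash
python3 -c "
from h import *
go(585.2,-183,390,-90)"
```

```text
t 15.9 pos [494.2   4.8 402.1] rot [-89.16   0.5  -88.48] F [ 1.1  0.3 -0.4] w 25.3
shift units [4.76 0.29 2.14] turn [-0.17  0.3  -0.1 ]
```

Emit:
apply_moves:
  commands:
    - [[0.65, 0, 0.3, -0.05, 0.1, -0.05], [0.7, 0.05, 0.32, -0.05, 0.1, -0.05], [0.7, 0.05, 0.32, -0.05, 0.1, 0], [0.7, 0.05, 0.32, 0, 0, 0], [0.7, 0.05, 0.3, 0, 0, 0], [0.6, 0, 0.25, 0, 0, 0], [0.4, 0, 0.15, 0, 0, 0], [0, 0, 0, 0, 0, 0]]

```text
clock: 16.57
eef_pos: [577.5, -190.0, 395.1]
tool_rot: [-1.569, -0.005, -1.579]
force: [-0.6, -0.1, -0.9]
width: 25.2
```

```bash
python3 -c "
from h import *
go(585.2,-183,310,-90)"
```

```text
t 16.57 pos [ 577.5 -190.   395.1] rot [-89.87  -0.27 -90.49] F [-0.6 -0.1 -0.9] w 25.2
shift units [-0.19  2.13  0.19] turn [-0.03 -0.1   0.05]
```

Emit:
apply_moves:
  commands:
    - [[-0.1, 0.3, 0.15, 0, -0.1, 0.05], [-0.05, 0.6, 0.04, 0, 0, 0], [0, 0.6, 0, 0, 0, 0], [0, 0.4, 0, 0, 0, 0], [0, 0.1, 0, 0, 0, 0], [0, 0, 0, 0, 0, 0]]

```text
clock: 17.07
eef_pos: [586.9, -177.8, 309.8]
tool_rot: [-1.568, 0.005, -1.565]
force: [0.1, 0.9, -0.9]
width: 25.2
```

```bash
python3 -c "
from h import *
go(585.2,-183,240,-90)"
```

```text
t 17.07 pos [ 586.9 -177.8  309.8] rot [-89.82   0.3  -89.65] F [ 0.1  0.9 -0.9] w 25.2
shift units [ 0.14  1.74 -0.05] turn [-0.04  0.07 -0.06]
```

Emit:
apply_moves:
  commands:
    - [[0.12, 0.3, -0.04, -0.04, 0.07, -0.06], [0, 0.5, 0, 0, 0, 0], [0, 0.5, 0, 0, 0, 0], [0, 0.3, 0, 0, 0, 0], [0, 0.1, 0, 0, 0, 0], [0, 0, 0, 0, 0, 0]]

```text
clock: 17.57
eef_pos: [589.8, -176.7, 244.8]
tool_rot: [-1.562, 0.001, -1.562]
force: [-0.7, -0.3, -0.3]
width: 25.2
```

```bash
python3 -c "
from h import *
go(585.2,-183,225,-90)"
```

```text
t 17.57 pos [ 589.8 -176.7  244.8] rot [-8.947e+01  8.000e-02 -8.952e+01] F [-0.7 -0.3 -0.3] w 25.2
shift units [ 0.16  0.49 -0.12] turn [-0.11  0.1  -0.02]
```

Emit:
apply_moves:
  commands:
    - [[0.15, 0.1, -0.11, -0.1, 0.1, -0.02], [0, 0.15, 0, 0, 0, 0], [0, 0.1, 0, 0, 0, 0], [0, 0, 0, 0, 0, 0]]

```text
clock: 17.9
eef_pos: [587.5, -183.2, 233.5]
tool_rot: [-1.565, -0.002, -1.571]
force: [-0.4, -0.8, -0.1]
width: 25.4
```

```bash
python3 - <<'E'
from h import *
go(585.2,-183,210,-90)
s=grab('scene');t=grab('top')
p=readout.read_state()['eef_pos']-[0,0,136.5]
print('tip pred',p,proj(s,p))
a=cv2.resize(s['image'][150:260,90:210,::-1],(600,550),interpolation=cv2.INTER_CUBIC)
cv2.imwrite('pics/c5.png',a)
E
```

```text
t 17.9 pos [ 587.5 -183.2  233.5] rot [-89.66  -0.1  -90.  ] F [-0.4 -0.8 -0.1] w 25.4
shift units [-0.    0.59 -0.06] turn [-0.07 -0.    0.02]
tip pred [ 587.90622041 -182.99004983   97.45593045] [[145.80297733 226.18387906]]
```

View pics/c5.png

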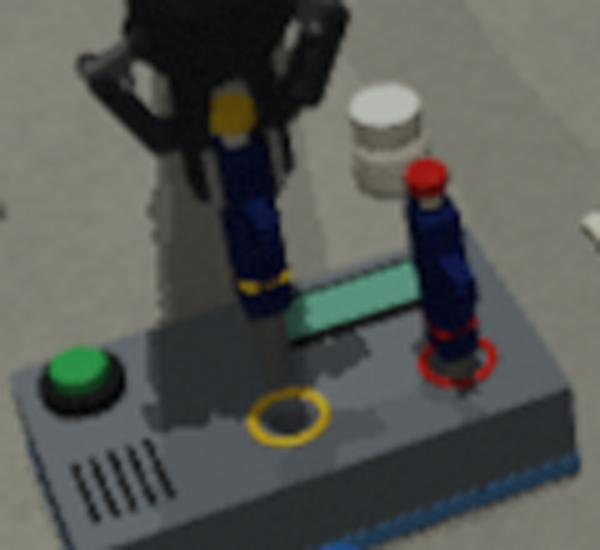

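The yellow pipette's tip is at about (278,380), i.e. px (145.6,226), against a prediction of (145.8,226.2). It lies just above the yellow ring at (289,416). I lower it, correcting x by −2 mm.

Emit:
apply_moves:
  commands:
    - [[0, 0.15, -0.06, -0.07, 0, 0.02], [0, 0.15, 0, 0, 0, 0], [0, 0.1, 0, 0, 0, 0], [0, 0, 0, 0, 0, 0]]

```text
clock: 18.33
eef_pos: [585.9, -183.1, 217.3]
tool_rot: [-1.569, -0.0, -1.571]
force: [-0.2, -0.2, -1.2]
width: 25.4
```

```bash
python3 -c "
from h import *
go(585.3,-183,200,-90)"
```

```text
t 18.33 pos [ 585.9 -183.1  217.3] rot [-8.989e+01 -1.000e-02 -8.998e+01] F [-0.2 -0.2 -1.2] w 25.4
shift units [-0.    0.43 -0.02] turn [-0.02  0.    0.  ]
```

Emit:
apply_moves:
  commands:
    - [[0, 0.13, -0.02, -0.02, 0, 0], [0, 0.13, 0, 0, 0, 0], [0, 0.1, 0, 0, 0, 0], [0, 0, 0, 0, 0, 0]]

```text
clock: 18.67
eef_pos: [584.8, -182.9, 200.9]
tool_rot: [-1.572, 0.0, -1.57]
force: [0.6, -0.2, -1.2]
width: 25.1
```

```bash
python3 -c "
from h import *
go(585.3,-183,185,-90)"
```

```text
t 18.67 pos [ 584.8 -182.9  200.9] rot [-9.005e+01  1.000e-02 -8.997e+01] F [ 0.6 -0.2 -1.2] w 25.1
shift units [0.   0.4  0.01] turn [ 0.01  0.01 -0.  ]
```

Emit:
apply_moves:
  commands:
    - [[0, 0.12, 0.01, 0.01, 0, 0], [0, 0.12, 0, 0, 0, 0], [0, 0.08, 0, 0, 0, 0], [0, 0, 0, 0, 0, 0]]

```text
clock: 19.0
eef_pos: [585.3, -182.9, 186.5]
tool_rot: [-1.571, 0.0, -1.57]
force: [0.4, 0.2, -0.3]
width: 25.3
```

Emit:
apply_moves:
  commands:
    - [[0, 0.12, 0, 0, 0, 0], [0, 0.12, 0, 0, 0, 0], [0, 0.08, 0, 0, 0, 0], [0, 0, 0, 0, 0, 0]]

```text
clock: 19.33
eef_pos: [585.4, -182.9, 172.4]
tool_rot: [-1.571, 0.0, -1.57]
force: [0.0, 0.6, -1.2]
width: 24.9
```

```bash
python3 -c "
from h import *
go(585.3,-183,159,-90)"
```

```text
t 19.33 pos [ 585.4 -182.9  172.4] rot [-8.999e+01  1.000e-02 -8.997e+01] F [ 0.   0.6 -1.2] w 24.9
shift units [ 0.    0.33 -0.  ] turn [-0.    0.01 -0.  ]
```

Emit:
apply_moves:
  commands:
    - [[0, 0.12, 0, 0, 0, 0], [0, 0.1, 0, 0, 0, 0], [0, 0.08, 0, 0, 0, 0], [0, 0, 0, 0, 0, 0]]

```text
clock: 19.67
eef_pos: [585.6, -183.0, 159.2]
tool_rot: [-1.57, -0.0, -1.57]
force: [-1.0, -0.2, -1.1]
width: 25.6
```

Emit:
apply_moves:
  commands:
    - [[0, 0.05, 0, 0, 0, 0], [0, 0.04, 0, 0, 0, 0], [0, 0, 0, 0, 0, 0]]

```text
clock: 19.92
eef_pos: [586.6, -183.2, 159.7]
tool_rot: [-1.567, -0.0, -1.571]
force: [0.2, -0.4, -0.7]
width: 25.4
```

It stops at z≈159, with the floor expected at 159, so it is home. I release and rise.

Emit:
apply_moves:
  commands:
    - [[0, 0, -0.03, -0.04, 0, 0], [0, 0, 0, 0, 0, 0], [0, 0, 0, 0, 0, 0], [0, 0, 0, 0, 0, 0]]
  claw: 60

```text
clock: 20.25
eef_pos: [586.2, -183.5, 160.4]
tool_rot: [-1.569, -0.001, -1.571]
force: [-0.3, -0.4, 0.3]
width: 59.8
```

Emit:
apply_moves:
  commands:
    - [[0, -0.3, 0, 0, 0, 0], [0, -0.4, 0, 0, 0, 0], [0, -0.5, 0, 0, 0, 0], [0, -0.6, 0, 0, 0, 0], [0, -0.7, 0, 0, 0, 0], [0, -0.7, 0, 0, 0, 0], [0, -0.3, 0, 0, 0, 0], [0, 0, 0, 0, 0, 0]]

```text
clock: 20.92
eef_pos: [585.2, -183.2, 309.9]
tool_rot: [-1.571, -0.0, -1.571]
force: [0.1, -0.8, -0.8]
width: 59.9
```

```bash
python3 - <<'E'
from h import *
go(503,-277,290,-90)
s=grab('scene');t=grab('top')
a=cv2.resize(s['image'][150:260,90:210,::-1],(600,550),interpolation=cv2.INTER_CUBIC)
b=cv2.resize(t['image'][170:260,300:430,::-1],(780,540),interpolation=cv2.INTER_CUBIC)
cv2.imwrite('pics/c6.png',a);
for k,P in dict(R=[589.4,-83,214],Y=[585.3,-183,214],Ylow=[585.3,-183,82]).items(): print(k,proj(s,P))
# button circle, dark green/black collar
H=cv2.cvtColor(s['image'],cv2.COLOR_RGB2HSV)
for n,d in(('scene',s),('top',t)):
    H=cv2.cvtColor(d['image'],cv2.COLOR_RGB2HSV);m=cv2.inRange(H,(50,100,30),(75,255,255))
    q=proj(d,[505,-276,78])[0].astype(int);z=np.zeros_like(m);z[q[1]-9:q[1]+10,q[0]-9:q[0]+10]=m[q[1]-9:q[1]+10,q[0]-9:q[0]+10]
    y,x=np.nonzero(z);print(n,len(x),x.mean(),y.mean(),atz(d,(x.mean(),y.mean()),78))
E
```

```text
t 20.92 pos [ 585.2 -183.2  309.9] rot [-9.002e+01 -3.000e-02 -9.000e+01] F [ 0.1 -0.8 -0.8] w 59.9
shift units [ 2.34  0.5  -2.05] turn [0.   0.   0.01]
R [[175.41681774 181.69698008]]
Y [[139.01770141 192.86010352]]
Ylow [[146.2609615  229.68213595]]
scene 98 105.38775510204081 223.81632653061226 [ 499.90567115 -272.80487657   78.        ]
top 142 402.67605633802816 226.25352112676057 [ 505.91537018 -278.09097523   78.        ]
```

View pics/c6.png

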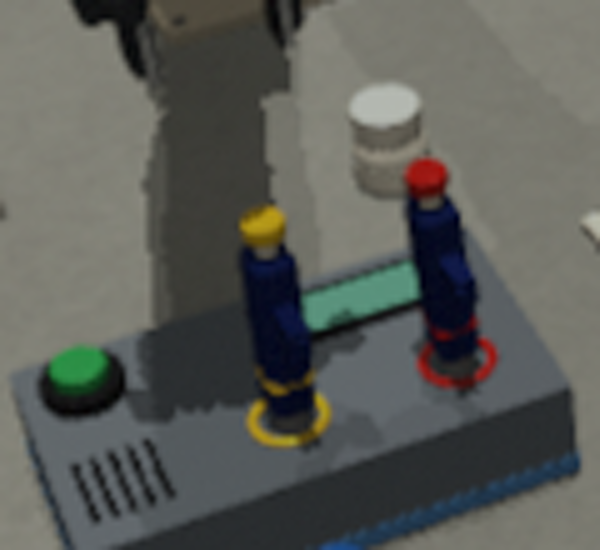

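Both pipettes stand in their rings. Yellow leans slightly (cap px (142.6,195) against (139,194) predicted, about 0.05 rad, which is within the hole's play). The button is at about (505,−276), z≈82. I close the fingers and move over it.

Emit:
apply_moves:
  commands:
    - [[0.4, -0.2, -0.35, 0, 0, 0], [0.4, 0, -0.35, 0, 0, 0], [0.4, 0, -0.35, 0, 0, 0], [0.4, 0, -0.35, 0, 0, 0], [0.4, 0, -0.35, 0, 0, 0], [0.3, 0, -0.25, 0, 0, 0], [0, 0, 0, 0, 0, 0]]
  claw: 0

```text
clock: 21.6
eef_pos: [496.2, -273.5, 304.4]
tool_rot: [-1.594, 0.01, -1.565]
force: [0.1, -0.3, 0.3]
width: 0.2
```

```bash
python3 -c "
from h import *
go(505,-276,180,-90)"
```

```text
t 21.6 pos [ 496.2 -273.5  304.4] rot [-91.31   0.56 -89.69] F [ 0.1 -0.3  0.3] w 0.2
shift units [0.09 3.1  0.29] turn [ 0.26  0.06 -0.11]
```

Emit:
apply_moves:
  commands:
    - [[0.08, 0.2, 0.2, 0.26, 0.06, -0.11], [0, 0.5, 0, 0, 0, 0], [0, 0.7, 0, 0, 0, 0], [0, 0.7, 0, 0, 0, 0], [0, 0.6, 0, 0, 0, 0], [0, 0.3, 0, 0, 0, 0], [0, 0, 0, 0, 0, 0]]

```text
clock: 22.18
eef_pos: [504.6, -269.5, 172.9]
tool_rot: [-1.576, 0.008, -1.57]
force: [-0.9, 0.4, 0.4]
width: 0.3
```

```bash
python3 -c "
from h import *
go(505,-276,110,-90)"
```

```text
t 22.18 pos [ 504.6 -269.5  172.9] rot [-90.29   0.46 -89.93] F [-0.9  0.4  0.4] w 0.3
shift units [0.17 1.57 0.02] turn [ 0.06  0.01 -0.09]
```

Emit:
apply_moves:
  commands:
    - [[0.17, 0.3, 0.02, 0.05, 0, -0.09], [0, 0.5, 0, 0, 0, 0], [0, 0.5, 0, 0, 0, 0], [0, 0.2, 0, 0, 0, 0], [0, 0, 0, 0, 0, 0]]

```text
clock: 22.6
eef_pos: [508.0, -271.3, 109.6]
tool_rot: [-1.572, 0.004, -1.565]
force: [0.2, 2.0, -0.0]
width: -0.2
```

```bash
python3 -c "
from h import *
go(505,-276,82,-90)"
```

```text
t 22.6 pos [ 508.  -271.3  109.6] rot [-90.1    0.23 -89.67] F [ 0.2  2.  -0. ] w -0.2
shift units [ 0.12  0.69 -0.07] turn [ 0.02  0.07 -0.05]
```

Emit:
apply_moves:
  commands:
    - [[0.12, 0.15, -0.07, 0.02, 0.07, -0.05], [0, 0.15, 0, 0, 0, 0], [0, 0.1, 0, 0, 0, 0], [0, 0, 0, 0, 0, 0]]

```text
clock: 22.93
eef_pos: [507.0, -276.4, 94.6]
tool_rot: [-1.567, -0.002, -1.571]
force: [-0.3, -0.5, -0.0]
width: -0.1
```

Emit:
apply_moves:
  commands:
    - [[0, 0.1, 0, 0, 0, 0], [0, 0.1, 0, 0, 0, 0], [0, 0.05, 0, 0, 0, 0], [0, 0, 0, 0, 0, 0]]

```text
clock: 23.27
eef_pos: [507.8, -276.8, 86.3]
tool_rot: [-1.565, -0.003, -1.571]
force: [-1.2, 0.7, 5.3]
width: -0.1
```

Contact: 5.3 N at z=86.3. I push a little further until it bottoms.

Emit:
apply_moves:
  commands:
    - [[0, 0.1, 0, 0, 0, 0], [0, 0.1, 0, 0, 0, 0], [0, 0.1, 0, 0, 0, 0]]

```text
clock: 23.52
eef_pos: [508.0, -277.0, 85.6]
tool_rot: [-1.562, -0.002, -1.572]
force: [-7.9, 4.8, 33.7]
width: 0.1
```

Emit:
apply_moves:
  commands:
    - [[0, 0.15, 0, 0, 0, 0], [0, 0.15, 0, 0, 0, 0], [0, 0.15, 0, 0, 0, 0]]

```text
clock: 23.77
eef_pos: [508.1, -277.0, 85.3]
tool_rot: [-1.558, -0.002, -1.573]
force: [-12.3, 7.4, 50.1]
width: -0.0
```

It bottomed firmly. I back off in small steps and watch the force to confirm that the spring really travelled.

Emit:
apply_moves:
  commands:
    - [[0, -0.03, 0, 0, 0, 0], [0, 0, 0, 0, 0, 0]]

```text
clock: 23.93
eef_pos: [508.4, -277.1, 91.5]
tool_rot: [-1.554, -0.003, -1.574]
force: [-0.5, 0.1, 0.6]
width: -0.1
```

Emit:
apply_moves:
  commands:
    - [[0, -0.05, 0, 0, 0, 0], [0, 0, 0, 0, 0, 0]]

```text
clock: 24.1
eef_pos: [509.1, -277.6, 94.7]
tool_rot: [-1.552, -0.004, -1.574]
force: [-0.4, -0.1, 1.0]
width: 0.1
```

Emit:
apply_moves:
  commands:
    - [[0, -0.05, 0, 0, 0, 0], [0, 0, 0, 0, 0, 0]]

```text
clock: 24.27
eef_pos: [509.1, -277.6, 96.1]
tool_rot: [-1.552, -0.004, -1.574]
force: [0.1, -0.0, -0.0]
width: 0.1
```

Emit:
apply_moves:
  commands:
    - [[0, -0.05, 0, 0, 0, 0], [0, 0, 0, 0, 0, 0]]

```text
clock: 24.43
eef_pos: [508.9, -277.5, 97.2]
tool_rot: [-1.553, -0.004, -1.574]
force: [-0.2, -0.7, 1.3]
width: 0.1
```

Emit:
apply_moves:
  commands:
    - [[0, 0.05, -0.06, -0.2, -0.04, 0.04], [0, 0.02, 0, 0, 0, 0], [0, 0, 0, 0, 0, 0]]

```text
clock: 24.68
eef_pos: [506.0, -277.3, 93.2]
tool_rot: [-1.574, 0.0, -1.57]
force: [-0.5, -0.1, -0.3]
width: 0.3
```

Emit:
apply_moves:
  commands:
    - [[0, 0.05, 0, 0, 0, 0], [0, 0, 0, 0, 0, 0]]

```text
clock: 24.85
eef_pos: [506.2, -277.4, 90.9]
tool_rot: [-1.574, 0.0, -1.57]
force: [-0.4, 0.3, 2.0]
width: 0.2
```

Emit:
apply_moves:
  commands:
    - [[0, 0.05, 0, 0, 0, 0], [0, 0, 0, 0, 0, 0]]

```text
clock: 25.02
eef_pos: [506.2, -277.4, 89.0]
tool_rot: [-1.574, 0.0, -1.57]
force: [-0.2, 0.1, 2.9]
width: 0.1
```

Emit:
apply_moves:
  commands:
    - [[0, 0.05, 0, 0, 0, 0], [0, 0, 0, 0, 0, 0]]

```text
clock: 25.18
eef_pos: [506.3, -277.5, 87.3]
tool_rot: [-1.573, 0.0, -1.57]
force: [0.3, 0.4, 4.3]
width: -0.1
```

Emit:
apply_moves:
  commands:
    - [[0, 0.05, 0, 0, 0, 0], [0, 0, 0, 0, 0, 0]]

```text
clock: 25.35
eef_pos: [506.3, -277.5, 86.3]
tool_rot: [-1.573, 0.0, -1.57]
force: [-2.4, 1.2, 4.4]
width: -0.0
```

The spring force rises from 2 N at 90.9 to 4.4 N at 86.3, a travel of about 6 mm, so the press was real. I rise clear and check.

Emit:
apply_moves:
  commands:
    - [[0, -0.2, 0, 0, 0, 0], [0, -0.4, 0, 0, 0, 0], [0, -0.6, 0, 0, 0, 0], [0, -0.7, 0, 0, 0, 0], [0, -0.7, 0, 0, 0, 0], [0, -0.6, 0, 0, 0, 0], [0, -0.3, 0, 0, 0, 0], [0, 0, 0, 0, 0, 0]]

```text
clock: 26.02
eef_pos: [505.4, -277.1, 231.5]
tool_rot: [-1.577, 0.002, -1.57]
force: [0.3, -1.1, 0.2]
width: -0.0
```

```bash
python3 - <<'E'
from h import *
go(505,-276,230,-90)
s=grab('scene');t=grab('top')
cv2.imwrite('pics/end.png',cv2.resize(s['image'][100:300,80:330,::-1],(750,600),interpolation=cv2.INTER_CUBIC))
E
```

```text
t 26.02 pos [ 505.4 -277.1  231.5] rot [-90.33   0.11 -89.96] F [ 0.3 -1.1  0.2] w -0.0
shift units [-0.03  0.04 -0.01] turn [ 0.07  0.01 -0.02]
```

View pics/end.png

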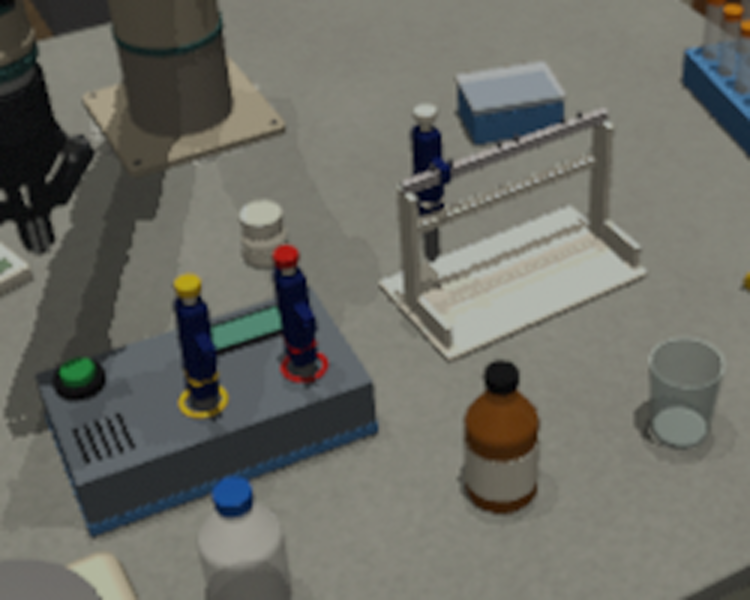

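Both pipettes stand in their own rings with yellow's cap at (188,287) and red's at (286,256). White hangs at (425,112), the button is up at (78,374), the bottles and beaker are in place, and the gripper is clear of everything. I hand in.

```bash
python3 -c "
from h import *
print(finish_job())"
```

```text
the job is handed in; nothing more can be done
None
```

I lifted the red pipette, then the yellow one, off the stand and lowered each into its matching port. I then pressed the green start button, let it come back and handed the job in. No verdict was reported.

**Pipettes:** Each descent stopped where the port floor was expected: about 157 mm against 156.4 mm for red, and about 159 mm against 159 mm for yellow. Both stand in their rings in the last image. Yellow leans by roughly 0.05 rad, which is within the hole's play and under the 0.15 limit.

**Button:** The first press bottomed out, and I pushed harder than needed, reaching about 50 N on the closed fingertips. That is above the 40 N limit set for the arm and gripper body. It was fingertip contact, so I don't expect it to count, but I can't confirm that. A second, slow press showed the force rising from 2 N to 4.4 N with about 6 mm of total travel, confirming that the button moves. I judged that it came back up from the last image only.

**Surroundings:** In the last image, the white pipette is still hanging and the bottles and beaker look undisturbed, though I did not measure them. The arm is clear of everything.

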